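# Clear the spring-jaw jig, then hold it open at the marker

### The job

I need the spring-jaw jig held open for the next assembly: first clear its bed by putting the leftover wheel into the round tub and the leftover girder into the rectangular tray. Then pull the jaw towards you by its crossbar, against its spring, until the jaw's pointer stands beside the brass marker clipped to the edge of the bed, and keep holding it there with the gripper: finish while holding, do not let go. Leave everything else on the bench where it is.

Things in the scene. Friction and masses are not known exactly. Their poses are not given: they have to be found in the camera images.
- jig: Spring-jaw jig fixed to the bench: dark steel bed 300 x 120 mm, 12 mm thick, a fixed grey jaw across its far end (jig x 110 to 135 mm, top at 48 mm), two spring barrels behind it (to x 235). Origin on the bench under the bed's middle line, 160 mm from its near end; x points along the bed away from the robot to the fixed jaw, y to the left. The moving jaw is pulled along -x
- jaw (a joint): How far the moving jaw is pulled along the jig's -x, m: 0 = shut against the fixed jaw (its start), 0.095 = end of travel. A spring shuts it: about 7 N at 0, 14 N at 0.065; it snaps back when let go. Steel block 75 x 90 x 30 mm, top 43.5 mm above the bench, near face at jig x = 33 mm when shut
- jaw_bar (a point): Middle of the black crossbar on top of the moving jaw: a round bar 14 mm thick and 94 mm long along the jig's y, 83 mm above the bench, on two upright 12 mm posts 36 mm either side of its middle; under it, between the posts, 32 mm of free height and 60 mm of free width for fingers. Moves with the jaw
- jaw_pointer (a point): Tip of the small white pointer that sticks out of the left side of the moving jaw, 20 mm above the bench, 57 mm to the left of the jig's middle line and 15 mm nearer the robot than the crossbar. Moves with the jaw
- marker: Brass marker block fixed to the left edge of the jig's bed: 10 mm long (along the jig's x), 16 mm wide, 26 mm high, with a dark line round its middle. Origin under its centre, axes as the jig's. The pointer is on the mark when its tip is beside the block; the marker stands 38 to 75 mm nearer the robot than the pointer of the shut jaw
- wheel: Model wheel with black tyre, lying flat on the jig's bed near side of the jaw: 48 mm across, 24 mm thick; origin at the centre of its underside (z 12 mm on the bed), z up
- wheel_center (a point): Centre of the wheel, half-way up (12 mm above the bed)
- girder: Perforated steel girder lying flat on the jig's bed, near side of the jaw: straight bar 76 mm long (its x), 26 mm wide (its y), 24 mm high; origin at the centre of its underside (z 12 mm on the bed)
- girder_center (a point): Centre of the girder, half-way up (12 mm above the bed), axes as the girder's
- tub: Round open metal tub fixed to the bench: 124 mm across, 45 mm high, wall 3 mm, floor 4 mm thick; origin under its centre. For the wheel
- tray: Rectangular open metal tray fixed to the bench: 150 mm (its x) x 115 mm (its y), 40 mm high, walls and floor about 4 mm; origin under its centre. For the girder
- mug: Bystander, to be left alone: white mug with pens standing in it, 76 mm across, 130 mm tall with its pens; origin under its centre
- tape: Bystander, to be left alone: roll of paper tape lying flat, 84 mm across, 19 mm high; origin under its centre
- screwdriver: Bystander, to be left alone: screwdriver lying on the bench, 170 mm long; origin under its middle
- wrench: Bystander, to be left alone: steel wrench lying on the bench, 140 mm long; origin under its middle
- oiler: Bystander, to be left alone: white bottle with a cap, 44 mm across, 110 mm tall; origin under its centre
- carton: Bystander, to be left alone: small closed cardboard box 90 x 60 x 35 mm; origin under its centre
- notepad: Bystander, to be left alone: pad of notes 76 x 76 x 18 mm; origin under its centre
Things that resemble listed ones, but are neither listed nor needed, are in the scene too. There is more than one size of the girder; the job needs the smaller.

How it is judged:
By the outcome, as a careful person would: the job done as asked, in the order asked, and still so for the second after the job is handed in, while the arm keeps its last pose, push and grip.
It also fails if it takes over 64 s, if anything falls off the work surface, if the arm or the gripper's body presses on something with over 40 N, if the wrist force passes 120 N, or if a joint passes its speed limit or range.

### The arm

A 6-joint arm with a two-finger parallel gripper is mounted at the origin on the work surface. World frame = base frame: x ahead of the robot, y to its left, z up, the work surface at z = 0. Lengths are in mm, angles in rad, forces in N, time in s.
With the tool pointing down it reaches from about 350 to 875 mm from the base axis. Payload 4.2 kg.
Tool frame: the origin (TCP) lies midway between the tips of the shut fingers; the grasp point (between the pads) lies 19 mm behind it; z points along the fingers, y is the direction in which the jaws open and shut (so a half turn about z gives the same grasp; the last joint's range is limited). The gripper opens to 85 mm and grips with 20 to 120 N. Pads are 22 mm wide; open, the fingers measure 114 mm over their backs; the gripper's body (76 mm by 85 mm) begins 54 mm behind the grasp point. The pads swing forward as they close: fully open they stand 13 mm farther back than shut.
Start: joints at [1.535, 0.385, 0.008, 0, -1.194, -0.259], TCP at [181.561, 598.026, 231.312] pointing down, gripper open.
Joint ranges: [-3.14, 3.14], [-1.21, 2.06], [-1.07, 1.41], [-3.16, 2.05], [-2.99, -0.16], [-3.1, 3.1]. Speed limits (rad/s): [2.79, 2.79, 3.14, 3.14, 3.14, 3.14].

### API

Orientations are given as a unit quaternion [x, y, z, w].
In Python, from bench import arm gives the robot as it stands. The module is installed in compiled form; this text tells all that it offers.
- The arm moves only by the tool drive_tool, never from a script. Its argument "increments" is a list of rows, each a list of 2 entries, a list of its own where there are three numbers: the shift along the world's x, y, z in mm, then the turn about the world's z in degrees. A call has 1 to 12 rows; each row is the pose to reach, as a shift and turn from the pose measured when the call began; what a row does not reach only later rows make up. A row lasts 1/10 s, in which the tool goes at most 50 mm and 8.59 degrees, less where a joint would pass 70% of its speed; a pose out of reach is approached as far as the arm can. A call with a gripper value outside its range is refused whole. "grip" is the gripper's target within -1 to 1 (shut at 1, half-way at 0, fully open at -1), set as the call begins (left out, the last holds). The fingers move at their own pace and stop on an object; the grip force is fixed at half the most. Time passes only in rows, so rows that repeat a pose let the fingers close. It gives the time, the measured TCP pose, the force and the opening at its end, in the units of the state.
- arm.read_state(): the state, without advancing time (a new reading comes with each control period).
- arm.get_image(name): name is "scene" or "top" or "wrist"; returns a dict with "img" (420x560x3 uint8, red, green, blue), "range_z" (420x560 float32, mm along the optical axis (not along the pixel's ray), 0 where there is no reading), "fx", "fy", "cx", "cy" (pixels), "rvec" (rotation vector, rad) and "tvec" (3), from world to camera coordinates, as OpenCV has them. Camera axes: x right, y down, z forward; pixel columns grow to the right and rows downward; lengths in mm; the calibration is good to about 2 mm. A picture is of the moment at which its call begins.
- arm.job_done(): hands the job in, once; it reports no verdict.
The state is a dict: "clock": time; "joints": joint angles; "joint_vel": joint speeds; "joint_efforts": joint torques, N m; "position": TCP position; "ee_rot": TCP orientation; "contact_force": force on the tool from outside, world axes, zero at the start; "wrist_torque": the same for the moment, N m; "gripper_width": finger opening in mm.
Only numpy, scipy, OpenCV 4.12 (cv2) and the standard library are available. Lean on these libraries where they do the work, as an engineer would, in place of code of your own. Each camera call takes 0.05 s, during which the arm holds its last target. There are 200 camera calls.

## Working session

There is one attempt and no reset: what is moved stays moved. The work goes in short steps, Python scripts to look and compute and a tool call to move; the robot and the scene stay as the last step left them, time stands still between calls to the robot, and variables do not carry over. Pictures are saved under pics/ and viewed, about 8 in all and at most 12, crops included, and the job is handed in when it is done.

Besides the shell and the picture viewer there is one more tool, called after "Call:" as a command line: name --argument value ..., lists and objects as JSON in quotes. drive_tool: Moves the arm, as the interface text tells. Its arguments: {"type":"object","properties":{"increments":{"type":"array","items":{"type":"array"}},"grip":{"type":"number"}},"required":["increments"]}

```bash
mkdir -p pics; cat > h.py <<'E'
import numpy as np, cv2
from bench import arm
def snap(n,f):
    d=arm.get_image(n); np.savez('pics/'+f+'.npz',**d); cv2.imwrite('pics/'+f+'.png',d['img'][:,:,::-1]); return d
def load(f): return dict(np.load('pics/'+f+'.npz'))
def world(d,u,v,z=None):
    R=cv2.Rodrigues(d['rvec'])[0]; t=d['tvec'].reshape(3)
    ray=np.array([(u-d['cx'])/d['fx'],(v-d['cy'])/d['fy'],1.])
    c=-R.T@t; w=R.T@ray
    if z is None: s=d['range_z'][int(round(v)),int(round(u))]
    else: s=(z-c[2])/w[2]
    return c+s*w
def crop(f,u0,v0,u1,v1,k,o):
    im=cv2.imread('pics/'+f+'.png')[v0:v1,u0:u1]; cv2.imwrite('pics/'+o+'.png',cv2.resize(im,None,fx=k,fy=k,interpolation=cv2.INTER_CUBIC))
E
python3 - <<'E'
from h import *
snap('top','t0');snap('scene','s0')
print(arm.read_state())
a=cv2.imread('pics/t0.png');cv2.imwrite('pics/t0b.png',cv2.resize(a,(800,600),interpolation=cv2.INTER_CUBIC))
E
```

```text
{'clock': 0.1, 'joints': array([ 1.53459080e+00,  3.85457903e-01,  6.76097408e-03, -4.42354919e-04,
       -1.19402456e+00, -2.58625583e-01]), 'joint_vel': array([ 0.00088934, -0.00128339,  0.00295222,  0.0018819 , -0.00013635,
        0.00155224]), 'joint_efforts': array([-7.20890439e-04, -3.93319237e+01,  1.88928598e+01,  4.19797629e+00,
       -2.58332788e-03,  3.91240064e-06]), 'position': array([181.42568403, 597.53251924, 230.34243661]), 'ee_rot': array([ 9.89141526e-01, -1.46962830e-01, -9.74867847e-05,  9.79451702e-04]), 'contact_force': array([-0.2264882 ,  0.36021828, -0.05257168]), 'wrist_torque': array([-0.03175953, -0.01405251, -0.01040289]), 'gripper_width': 85.5418311057617}
```

View pics/t0b.png

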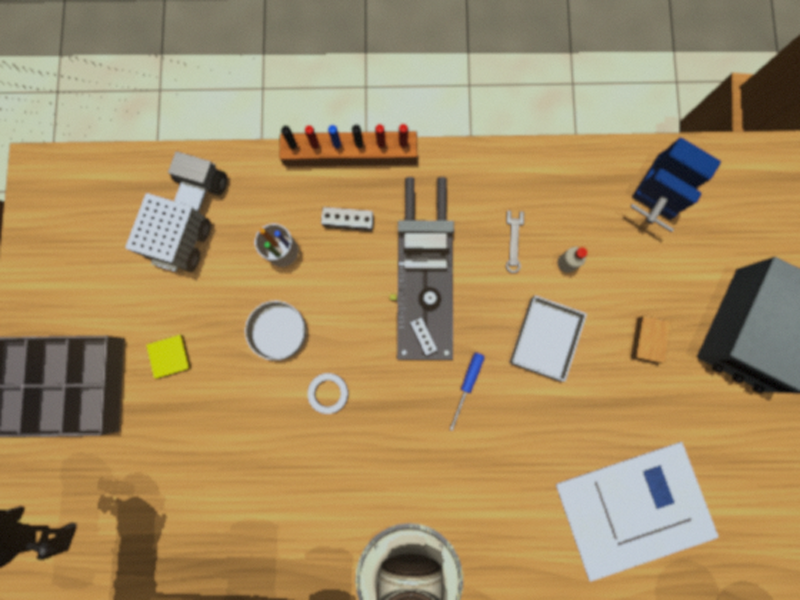

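View pics/s0.png

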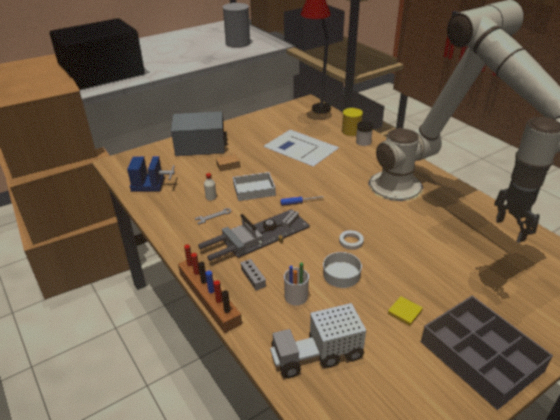

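Top view (800 px scale): wheel (430,298) and girder (423,337) are on the bed, with the tub at (276,331), the tray at (548,338) and the marker near (393,297). A second, longer girder lies off the jig at (347,219). The one on the bed is the smaller, and I'll confirm that in a crop.

```bash
python3 - <<'E'
from h import *
d=load('t0'); k=.7
for n,u,v,z in [('wheel',430,298,36),('girdA',413,321,36),('girdB',433,353,36),('other1',323,217,24),('other2',372,221,24),('tub',276,331,45),('tray1',535,297,40),('tray2',585,314,40),('tray3',563,380,40),('tray4',512,362,40),('bedNL',398,359,12),('bedNR',453,359,12),('fixL',398,228,48),('fixR',454,226,48),('bar',425,265,83),('marker',393,297,26)]:
    print(n,world(d,u*k,v*k,z).round(), world(d,u*k,v*k).round())
crop('t0',255,140,335,260,5,'c0')
E
```

```text
wheel [573. -55.  36.] [573. -55.  38.]
girdA [525. -18.  36.] [525. -18.  35.]
girdB [457. -59.  36.] [ 412.    2. 1201.]
other1 [757. 174.  24.] [753. 173.  35.]
other2 [746.  67.  24.] [748.  68.  19.]
tub [507. 268.  45.] [510. 277.   4.]
tray1 [ 572. -276.   40.] [ 572. -275.   42.]
tray2 [ 534. -378.   40.] [ 534. -378.   42.]
tray3 [ 398. -325.   40.] [ 398. -325.   43.]
tray4 [ 437. -222.   40.] [ 437. -222.   39.]
bedNL [447.  14.  12.] [447.  14.   9.]
bedNR [ 445. -102.   12.] [ 445. -103.    2.]
fixL [723.  11.  48.] [722.  11.  53.]
fixR [ 726. -109.   48.] [ 738. -113.    2.]
bar [635. -44.  83.] [642. -45.  47.]
marker [578.  23.  26.] [578.  23.  27.]
```

View pics/c0.png

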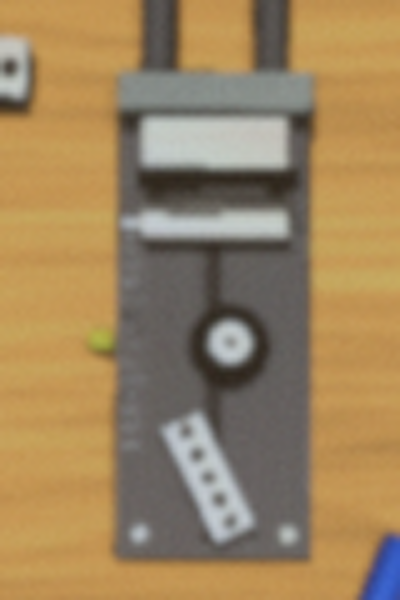

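The crop confirms it: the bed girder has 5 holes and is about 76 mm long, while the off-jig one is about 107 mm. Crop pixels: wheel (230,343), girder centre (209,476), marker (103,342), pointer (130,222), bar about (215,180). Moving over the wheel now.

Call:
drive_tool --increments '[[[392,-653,0],17],[[392,-653,0],17],[[392,-653,0],17],[[392,-653,0],17],[[392,-653,0],17],[[392,-653,0],17],[[392,-653,0],17],[[392,-653,0],17],[[392,-653,0],17],[[392,-653,0],17],[[392,-653,0],17],[[392,-653,0],17]]' --grip -1

```text
clock: 1.3
position: [490.6, 81.5, 230.4]
ee_rot: [1.0, 0.001, -0.0, 0.001]
contact_force: [1.0, 1.4, 0.2]
gripper_width: 85.4
```

```bash
python3 - <<'E'
from h import *
d=load('t0')
f=lambda n,u,v,z:print(n,world(d,255+u/5,140+v/5,z).round(1))
f('wheel',230,343,36);f('girder',209,476,36)
for p in [(162,428),(198,408),(256,524),(220,545)]: f('gc',*p,36)
f('marker',103,342,26);f('pointer',130,222,20);f('bar',215,180,83);f('jawfar',215,240,43.5)
for u,v in[(118,557),(308,557),(120,110),(311,110)]: f('bed',u,v,12 if v>200 else 48)
# height profile along jig centreline
for v in range(110,260,8): print(v,world(d,298,140+v/5).round(), end=' ')
print(arm.read_state()['joints'])
E
```

```text
wheel [573.3 -55.   36. ]
girder [493.1 -40.8  36. ]
gc [522.3 -13.2  36. ]
gc [534.1 -35.   36. ]
gc [464.1 -68.3  36. ]
gc [452.  -46.6  36. ]
marker [576.3  21.8  26. ]
pointer [651.8   4.4  20. ]
bar [663.3 -45.8  83. ]
jawfar [635.2 -46.8  43.5]
bed [446.3  14.4  12. ]
bed [ 444.9 -100.9   12. ]
bed [715.5   9.6  48. ]
bed [ 713.9 -106.5   48. ]
110 [714. -48.  51.] 118 [710. -48.  48.] 126 [706. -48.  42.] 134 [701. -48.  43.] 142 [697. -48.  40.] 150 [690. -48.  46.] 158 [686. -48.  43.] 166 [681. -48.  44.] 174 [665. -46.  91.] 182 [660. -45.  91.] 190 [657. -46.  86.] 198 [661. -47.  46.] 206 [656. -47.  43.] 214 [651. -47.  45.] 222 [646. -47.  45.] 230 [641. -47.  46.] 238 [638. -47.  36.] 246 [637. -48.  14.] 254 [632. -48.  16.] [ 0.49269507  0.16750724 -0.2990038   0.00178092 -1.10523981  1.07913573]
```

Call:
drive_tool --increments '[[[82,-136,-40],0],[[82,-136,-40],0],[[82,-136,-40],0],[[82,-136,-40],0],[[82,-136,-40],0],[[82,-136,-40],0]]'

```text
clock: 1.9
position: [572.1, -54.3, 190.2]
ee_rot: [1.0, 0.001, -0.0, 0.001]
contact_force: [-1.1, 0.5, -0.1]
gripper_width: 85.7
```

```bash
python3 - <<'E'
from h import *
d=snap('wrist','w0')
a=cv2.imread('pics/w0.png');cv2.imwrite('pics/w0b.png',cv2.resize(a,(800,600)))
E
```

```text
(no output)
```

View pics/w0b.png

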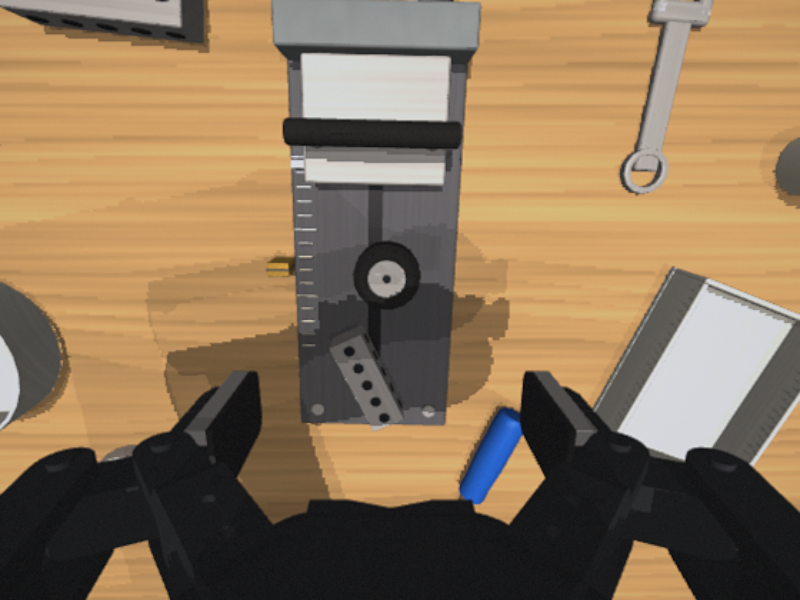

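Wrist view (800 px scale): wheel top (387,275), girder top centre about (367,379), bar from (287,131) to (460,135), pointer tip (293,162), marker (279,268).

```bash
python3 - <<'E'
from h import *
d=load('w0');k=.7
f=lambda n,u,v,z:print(n,world(d,u*k,v*k,z).round(1),world(d,u*k,v*k).round(1))
f('wheel',387,278,36);f('g1',350,351,36);f('g2',384,418,36);f('g',367,384,36)
f('marker',279,268,26);f('ptr',293,162,20);f('barL',287,131,83);f('barR',460,135,83)
f('bedL',304,423,12);f('bedR',444,424,12);f('bedLfar',290,60,12)
for p in [(675,268),(620,430)]: f('trayL',*p,40)
f('tubR',60,355,45)
E
```

```text
wheel [574.8 -53.2  36. ] [575.  -53.2  37. ]
g1 [520.4 -26.2  36. ] [520.1 -26.1  35.3]
g2 [465.6 -50.8  36. ] [465.4 -50.8  35.6]
g [494.  -38.2  36. ] [493.4 -38.1  34.8]
marker [579.7  23.8  26. ] [579.7  23.8  25.9]
ptr [651.9  10.8  20. ] [651.8  10.   23.7]
barL [ 6.657e+02 -2.000e-01  8.300e+01] [665.1  -1.6  89.3]
barR [663.8 -92.6  83. ] [663.3 -91.8  88.2]
bedL [446.6  15.7  12. ] [438.8  18.5  -0.8]
bedR [ 445.7 -100.    12. ] [ 437.3 -101.9   -1.8]
bedLfar [716.1  10.6  12. ] [716.4  10.9  10.7]
trayL [ 582.8 -249.    40. ] [ 575.4 -273.2    3.6]
trayL [ 457.8 -229.6   40. ] [ 457.3 -230.1   39.3]
tubR [520.9 177.9  45. ] [502.5 213.3   1.3]
```

Call:
drive_tool --increments '[[[2.5,1,-50],0],[[2.5,1,-100],0],[[2.5,1,-140],0],[[2.5,1,-165],0],[[2.5,1,-176],0],[[2.5,1,-180],0],[[2.5,1,-180],0]]'

```text
clock: 2.65
position: [575.5, -51.9, 11.8]
ee_rot: [1.0, 0.002, 0.001, 0.001]
contact_force: [-0.1, -0.0, 0.5]
gripper_width: 85.3
```

Call:
drive_tool --increments '[[[0,0,0],0],[[0,0,0],0],[[0,0,0],0],[[0,0,0],0],[[0,0,0],0],[[0,0,0],0],[[0,0,0],0],[[0,0,0],0]]' --grip 1

```text
clock: 3.45
position: [576.6, -51.7, 13.6]
ee_rot: [1.0, 0.002, 0.002, 0.001]
contact_force: [-0.5, 1.3, 5.9]
gripper_width: 45.7
```

Call:
drive_tool --increments '[[[0,0,15],0],[[0,0,50],0],[[0,0,100],0],[[0,0,120],0],[[0,0,120],0]]'

```text
clock: 3.95
position: [579.1, -51.6, 138.5]
ee_rot: [1.0, 0.002, 0.007, 0.0]
contact_force: [1.1, 0.4, -0.9]
gripper_width: 45.7
```

```bash
python3 - <<'E'
from h import *
d=load('t0')
R=cv2.Rodrigues(d['rvec'])[0];t=d['tvec'].reshape(3)
v,u=np.mgrid[0:420,0:560];z=d['range_z']
P=np.stack([(u-d['cx'])/d['fx']*z,(v-d['cy'])/d['fy']*z,z],-1)
W=(P-t)@R
def box(x0,x1,y0,y1,z0,z1):
    m=(W[...,0]>x0)&(W[...,0]<x1)&(W[...,1]>y0)&(W[...,1]<y1)&(W[...,2]>z0)&(W[...,2]<z1)&(z>0); return W[m]
a=box(420,600,190,350,36,55); print('tub rim',len(a),cv2.minEnclosingCircle(a[:,:2].astype(np.float32)), a.mean(0))
a=box(370,600,-400,-200,30,50); print('tray',len(a),cv2.minAreaRect(a[:,:2].astype(np.float32)))
a=box(600,760,180,320,30,200); print('mug',a[:,:2].mean(0),a.min(0),a.max(0))
s=arm.read_state();print(s['position'],s['gripper_width'],s['contact_force'])
E
```

```text
tub rim 178 ((508.65777587890625, 273.0408630371094), 62.16289520263672) [510.08197556 279.18242603  43.89024658]
tray 330 ((485.3014831542969, -300.2939453125), (116.15154266357422, 151.1175994873047), 69.63455963134766)
mug [685.67113226 268.26318416] [649.19166025 231.06833932  30.09057095] [724.0961085  306.16295869 137.91432921]
[579.11967205 -51.57813364 138.48266695] 45.70846902117211 [ 1.13111467  0.41898584 -0.87386215]
```

Call:
drive_tool --increments '[[[-71,322,0],0],[[-71,322,0],0],[[-71,322,0],0],[[-71,322,0],0],[[-71,322,0],0],[[-71,322,0],0],[[-71,322,0],0],[[-71,322,0],0],[[-71,322,0],0],[[-71,322,0],0]]'

```text
clock: 4.95
position: [507.8, 269.2, 137.8]
ee_rot: [1.0, 0.002, 0.007, 0.001]
contact_force: [0.2, -0.6, -0.9]
gripper_width: 45.6
```

Call:
drive_tool --increments '[[[0,1,-50],0],[[0,1,-90],0],[[0,1,-112],0],[[0,1,-124],0],[[0,1,-124],0],[[0,1,-124],0]]'

```text
clock: 5.55
position: [508.7, 270.2, 14.7]
ee_rot: [1.0, 0.002, 0.007, 0.0]
contact_force: [0.1, 0.3, -0.3]
gripper_width: 45.4
```

Call:
drive_tool --increments '[[[0,0,0],0],[[0,0,0],0],[[0,0,0],0],[[0,0,0],0],[[0,0,0],0],[[0,0,60],0],[[0,0,110],0],[[0,0,150],0],[[0,0,170],0],[[0,0,170],0]]' --grip -0.4

```text
clock: 6.55
position: [510.4, 271.6, 189.3]
ee_rot: [1.0, 0.002, 0.011, -0.003]
contact_force: [0.3, -0.3, -0.5]
gripper_width: 59.8
```

Call:
drive_tool --increments '[[[-14,-308,0],25],[[-14,-308,0],25],[[-14,-308,0],25],[[-14,-308,0],25],[[-14,-308,0],25],[[-14,-308,0],25],[[-14,-308,0],25],[[-14,-308,0],25],[[-14,-308,0],25],[[-14,-308,0],25]]' --grip -0.4

```text
clock: 7.55
position: [496.5, -35.2, 188.8]
ee_rot: [0.976, 0.219, 0.01, -0.005]
contact_force: [0.2, 0.1, -0.4]
gripper_width: 59.9
```

```bash
python3 - <<'E'
from h import *
d=snap('wrist','w1');snap('top','t1')
a=cv2.imread('pics/t1.png')[190:270,150:330]
w=cv2.imread('pics/w1.png')
cv2.imwrite('pics/w1b.png',np.hstack([cv2.resize(w,(500,375)),cv2.resize(cv2.imread('pics/t1.png')[200:270,160:216],(300,375))]))
E
```

```text
(no output)
```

View pics/w1b.png

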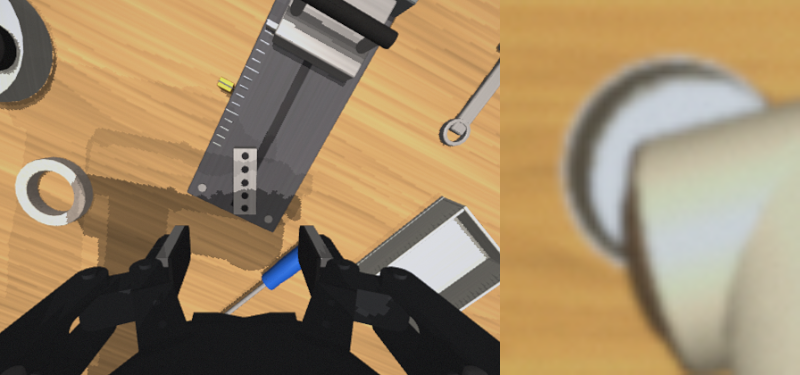

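Wrist view: the wheel's black tyre shows inside the tub at the left edge. The girder spans (245,150) to (244,213) and lines up with the tool.

```bash
python3 - <<'E'
from h import *
d=load('w1');k=1.12
f=lambda n,u,v,z:print(n,world(d,u*k,v*k,z).round(1),world(d,u*k,v*k).round(1))
f('a',245.5,149,36);f('b',244.5,212,36);f('c',245,181,36)
E
```

```text
a [527.2 -23.   36. ] [527.  -23.   34.8]
b [461.7 -52.7  36. ] [461.9 -52.7  36.4]
c [494.9 -37.7  36. ] [494.9 -37.6  36.2]
```

Call:
drive_tool --increments '[[[-2,-2.5,-50],0],[[-2,-2.5,-100],0],[[-2,-2.5,-140],0],[[-2,-2.5,-162],0],[[-2,-2.5,-170],0],[[-2,-2.5,-172],0],[[-2,-2.5,-172],0]]'

```text
clock: 8.35
position: [495.5, -37.0, 17.8]
ee_rot: [0.975, 0.22, 0.011, -0.005]
contact_force: [0.4, 0.8, 0.4]
gripper_width: 59.7
```

Call:
drive_tool --increments '[[[0,0,0],0],[[0,0,0],0],[[0,0,0],0],[[0,0,0],0],[[0,0,0],0],[[0,0,0],0],[[0,0,0],0],[[0,0,0],0]]' --grip 1

```text
clock: 9.15
position: [496.6, -36.8, 19.4]
ee_rot: [0.975, 0.22, 0.012, -0.005]
contact_force: [-1.0, 1.4, 7.2]
gripper_width: 24.3
```

Call:
drive_tool --increments '[[[0,0,15],0],[[0,0,50],0],[[0,0,90],0],[[0,0,105],0],[[0,0,105],0]]'

```text
clock: 9.65
position: [498.2, -36.5, 127.3]
ee_rot: [0.975, 0.22, 0.016, -0.005]
contact_force: [0.6, 0.1, -1.1]
gripper_width: 24.4
```

Call:
drive_tool --increments '[[[-13,-263,0],-46],[[-13,-263,0],-46],[[-13,-263,0],-46],[[-13,-263,0],-46],[[-13,-263,0],-46],[[-13,-263,0],-46],[[-13,-263,0],-46],[[-13,-263,0],-46],[[-13,-263,0],-46]]'

```text
clock: 10.55
position: [484.8, -298.4, 126.6]
ee_rot: [0.984, -0.178, 0.016, 0.001]
contact_force: [0.3, -0.1, -0.5]
gripper_width: 24.9
```

Call:
drive_tool --increments '[[[0,0,-40],0],[[0,0,-80],0],[[0,0,-104],0],[[0,0,-112],0],[[0,0,-112],0],[[0,0,-112],0]]'

```text
clock: 11.15
position: [486.1, -298.3, 15.9]
ee_rot: [0.984, -0.177, 0.017, 0.002]
contact_force: [-0.2, -0.9, 0.1]
gripper_width: 24.5
```

Call:
drive_tool --increments '[[[0,0,0],0],[[0,0,0],0],[[0,0,0],0],[[0,0,0],0],[[0,0,0],0],[[0,0,50],0],[[0,0,100],0],[[0,0,140],0],[[0,0,150],0],[[0,0,150],0]]' --grip -0.1

```text
clock: 12.15
position: [487.0, -298.6, 168.0]
ee_rot: [0.984, -0.177, 0.019, 0.002]
contact_force: [-0.1, -0.3, -0.4]
gripper_width: 46.7
```

Call:
drive_tool --increments '[[[179,252,0],-70.5],[[179,252,0],-70.5],[[179,252,0],-70.5],[[179,252,0],-70.5],[[179,252,0],-70.5],[[179,252,0],-70.5],[[179,252,0],-70.5],[[179,252,0],-70.5],[[179,252,0],-70.5],[[179,252,0],-70.5],[[179,252,0],-70.5],[[179,252,0],-70.5]]' --grip 0

```text
clock: 13.35
position: [665.5, -46.9, 167.0]
ee_rot: [-0.702, 0.712, -0.014, -0.013]
contact_force: [-0.7, -0.7, 0.8]
gripper_width: 43.0
```

```bash
python3 - <<'E'
from h import *
snap('wrist','w2');snap('top','t2')
a=cv2.resize(cv2.imread('pics/w2.png'),(400,300))
b=cv2.resize(cv2.imread('pics/t2.png')[190:280,160:440],(800,257)) 
c=cv2.resize(cv2.imread('pics/w0.png')[100:200,180:260],(240,300),interpolation=cv2.INTER_CUBIC)
cv2.imwrite('pics/w2b.png',np.vstack([np.hstack([a,c,np.zeros((300,160,3),np.uint8)]),b]))
E
```

```text
(no output)
```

View pics/w2b.png

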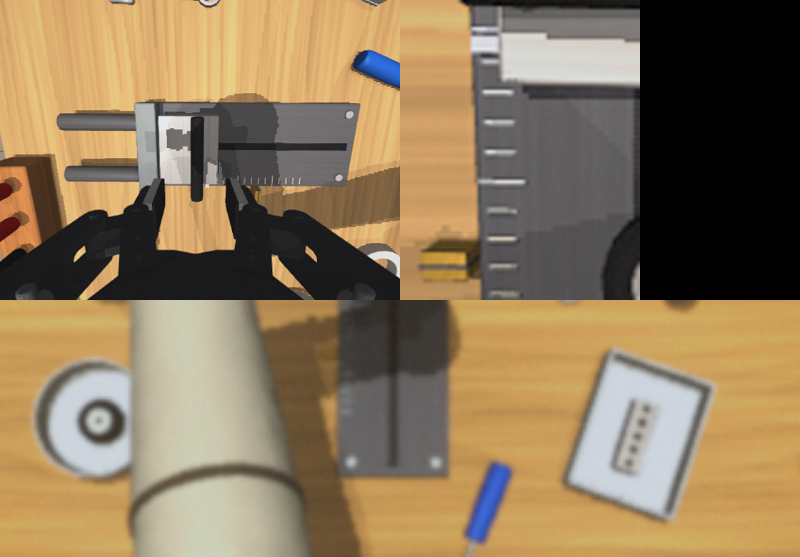

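The top view shows the wheel in the tub and the girder in the tray. Measuring the marker and pointer from the close-up depth.

```bash
python3 - <<'E'
from h import *
d=load('w0')
R=cv2.Rodrigues(d['rvec'])[0];t=d['tvec'].reshape(3);print('cam',-R.T@t)
v,u=np.mgrid[0:420,0:560];z=d['range_z'];P=np.stack([(u-d['cx'])/d['fx']*z,(v-d['cy'])/d['fy']*z,z],-1);W=(P-t)@R
m=(u>=185)&(u<206)&(v>=175)&(v<202)&(W[...,2]>8)
a=W[m];print(len(a),a.min(0),a.max(0))
b=a[a[:,2]>22];print('top',len(b),b.min(0),b.max(0),b.mean(0))
c=np.median(z) 
for vv in range(108,124): print(vv,[tuple(W[vv,uu].round(0)) for uu in (204,206,208,210)], d['img'][vv,[204,206,208,210]].mean(1).round())
d=load('w2')
f=lambda n,u,v,z:print(n,world(d,u*1.4,v*1.4,z).round(1))
f('barR',197,119,83);f('barL',196.5,198,83)
E
```

```text
cam [642.14935967 -55.0656467  332.25337226]
216 [574.70765225 -55.0656467    9.84601002] [642.14935967  33.02812789 332.25337226]
top 161 [574.70765225 -55.0656467   22.08212074] [642.14935967  33.02812789 332.25337226] [580.36120931  23.74229929  29.06280343]
108 [(np.float64(657.0), np.float64(14.0), np.float64(10.0)), (np.float64(657.0), np.float64(11.0), np.float64(11.0)), (np.float64(657.0), np.float64(9.0), np.float64(12.0)), (np.float64(657.0), np.float64(7.0), np.float64(11.0))] [ 80.  95. 102. 100.]
109 [(np.float64(656.0), np.float64(13.0), np.float64(12.0)), (np.float64(656.0), np.float64(11.0), np.float64(12.0)), (np.float64(656.0), np.float64(9.0), np.float64(12.0)), (np.float64(656.0), np.float64(7.0), np.float64(12.0))] [197. 213. 204. 186.]
110 [(np.float64(655.0), np.float64(14.0), np.float64(11.0)), (np.float64(655.0), np.float64(12.0), np.float64(11.0)), (np.float64(655.0), np.float64(9.0), np.float64(12.0)), (np.float64(655.0), np.float64(7.0), np.float64(12.0))] [128. 164. 160. 152.]
111 [(np.float64(654.0), np.float64(13.0), np.float64(12.0)), (np.float64(654.0
[... 2575 characters left out ...]
oat64(645.0), np.float64(10.0), np.float64(12.0)), (np.float64(645.0), np.float64(8.0), np.float64(12.0))] [ 87. 104. 132. 130.]
122 [(np.float64(644.0), np.float64(14.0), np.float64(12.0)), (np.float64(644.0), np.float64(12.0), np.float64(11.0)), (np.float64(644.0), np.float64(10.0), np.float64(12.0)), (np.float64(644.0), np.float64(8.0), np.float64(11.0))] [100. 101.  96.  96.]
123 [(np.float64(643.0), np.float64(15.0), np.float64(10.0)), (np.float64(643.0), np.float64(13.0), np.float64(9.0)), (np.float64(643.0), np.float64(10.0), np.float64(11.0)), (np.float64(643.0), np.float64(8.0), np.float64(12.0))] [102. 101.  99.  98.]
barR [664.  -89.7  83. ]
barL [ 6.657e+02 -6.000e-01  8.300e+01]
```

Call:
drive_tool --increments '[[[-0.7,1,-40],0],[[-0.7,1,-75],0],[[-0.7,1,-95],0],[[-0.7,1,-103],0],[[-0.7,1,-104],0],[[-0.7,1,-104],0]]'

```text
clock: 14.05
position: [666.0, -45.9, 64.9]
ee_rot: [-0.702, 0.712, -0.015, -0.012]
contact_force: [-0.1, -0.5, 0.1]
gripper_width: 42.7
```

Call:
drive_tool --increments '[[[0,0,0],0],[[0,0,0],0],[[0,0,0],0],[[0,0,0],0],[[0,0,0],0],[[0,0,0],0],[[0,0,0],0],[[0,0,0],0]]' --grip 1

```text
clock: 14.85
position: [664.0, -46.0, 66.5]
ee_rot: [-0.702, 0.712, -0.014, -0.013]
contact_force: [-7.6, 0.8, 6.1]
gripper_width: 11.7
```

Call:
drive_tool --increments '[[[-8,0.2,0],0],[[-16,0.3,0],0],[[-24,0.5,0],0],[[-32,0.6,0],0],[[-40,0.8,0],0],[[-48,1,0],0],[[-56,1.1,0],0],[[-64,1.2,0],0],[[-68,1.3,0],0],[[-70,1.3,0],0],[[-71,1.4,0],0],[[-71,1.4,0],0]]'

```text
clock: 16.05
position: [598.4, -44.6, 66.7]
ee_rot: [-0.702, 0.712, -0.018, -0.009]
contact_force: [13.5, -5.2, -13.9]
gripper_width: 12.0
```

```bash
python3 - <<'E'
from h import *
snap('wrist','w3');snap('top','t3');snap('scene','s3')
a=cv2.resize(cv2.imread('pics/w3.png'),(400,300))
b=cv2.resize(cv2.imread('pics/t3.png')[150:270,255:335],(400,600),interpolation=cv2.INTER_CUBIC)
c=cv2.resize(cv2.imread('pics/s3.png')[195:270,220:320],(400,300),interpolation=cv2.INTER_CUBIC)
cv2.imwrite('pics/w3b.png',np.hstack([np.vstack([a,c]),b]))
E
```

```text
(no output)
```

View pics/w3b.png

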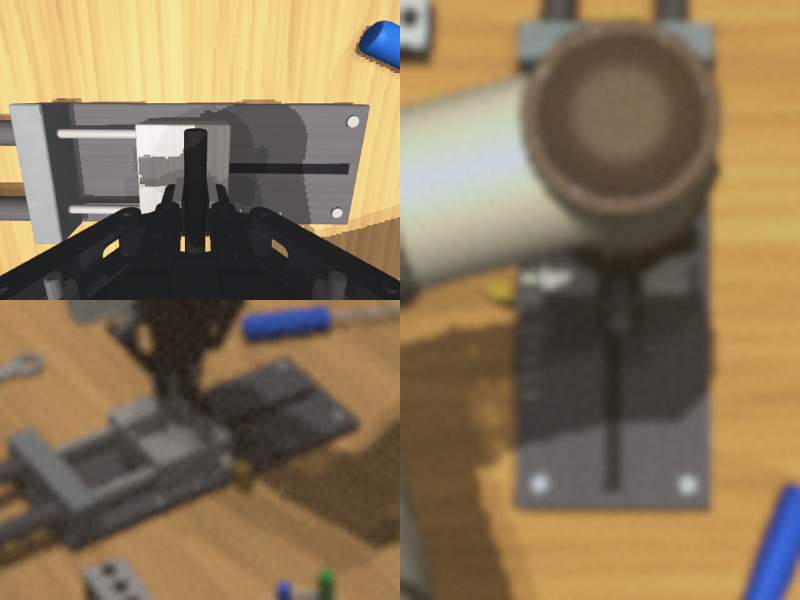

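The jaw is held at about 65.6 mm of travel with 13.5 N on the tool. In the top crop the pointer (540,275) is still slightly short of the marker (498,291), by roughly 5–6 mm more. The move has to allow for arm compliance.

Call:
drive_tool --increments '[[[-4,0,0],0],[[-7,0.1,0],0],[[-9,0.1,0],0],[[-9.5,0.1,0],0],[[-9.5,0.1,0],0],[[-9.5,0.1,0],0],[[-9.5,0.1,0],0]]'

```text
clock: 16.9
position: [594.3, -44.5, 66.7]
ee_rot: [-0.702, 0.712, -0.022, -0.004]
contact_force: [13.9, -4.6, -14.8]
gripper_width: 11.8
```

```bash
python3 - <<'E'
from h import *
d=snap('top','t4');s=snap('scene','s4');w=snap('wrist','w4')
b=cv2.resize(cv2.imread('pics/t4.png')[195:220,265:305],(800,500),interpolation=cv2.INTER_CUBIC)[:, :560]
c=cv2.resize(cv2.imread('pics/s4.png')[222:247,262:292],(240,200),interpolation=cv2.INTER_CUBIC)
c=cv2.convertScaleAbs(c,alpha=2)
o=np.zeros((500,800,3),np.uint8);o[:,:560]=b;o[:200,560:]=c;cv2.imwrite('pics/t4b.png',o)
# jaw far/near faces along the jig in wrist depth
R=cv2.Rodrigues(w['rvec'])[0];t=w['tvec'].reshape(3);v,u=np.mgrid[0:420,0:560];z=w['range_z'];P=np.stack([(u-w['cx'])/w['fx']*z,(v-w['cy'])/w['fy']*z,z],-1);W=(P-t)@R
for y in (-70,-80,-86):
    m=(abs(W[...,1]-y)<2)&(abs(W[...,2]-43.5)<4)&(z>0)&(W[...,0]<700);print(y,m.sum(),np.percentile(W[m][:,0],[0,1,99,100]).round(1))
    m=(abs(W[...,1]-y)<2)&(abs(W[...,2]-86)<6)&(W[...,0]<640);print('bar',m.sum(),W[m][:,0].mean() if m.any() else '')
E
```

```text
-70 678 [567.2 568.  641.4 642.3]
bar 286 594.1232244288066
-80 705 [567.5 568.1 641.  642.2]
bar 308 593.9647602853433
-86 839 [567.  567.7 640.7 641.3]
bar 318 593.692378850505
```

View pics/t4b.png

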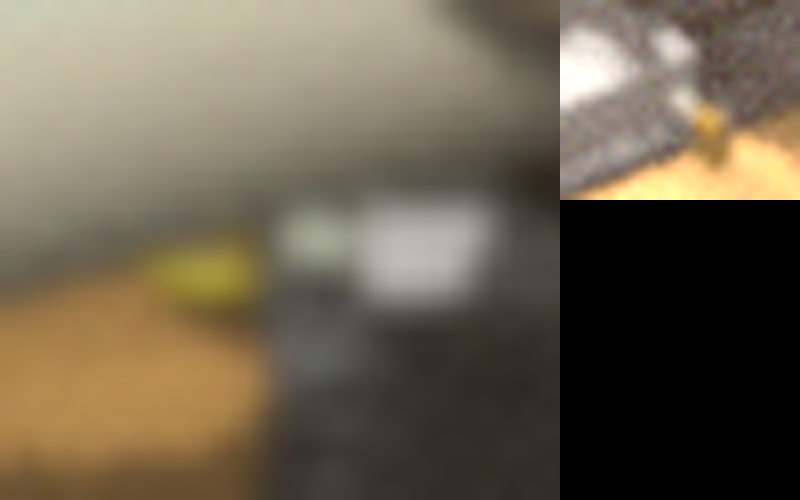

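```bash
python3 - <<'E'
from h import *
d=load('w0')
for v in range(178,200): print(v, d['img'][v,[190,194,198]].tolist(), [world(d,uu,v).round(1).tolist() for uu in (190,198)])
d=load('t0');R=cv2.Rodrigues(d['rvec'])[0];print('topcam',(-R.T@d['tvec'].reshape(3)).round())
for v in range(203,214): print(v,d['img'][v,273:280].tolist(),world(d,275.5,v,26).round(1)[0])
print('ptr');
for v in range(180,189): print(v,d['img'][v,280:284].mean(-1).round(),world(d,281,v,23).round(1)[0])
s=load('w3');print(arm.read_state()['position'])
E
```

```text
178 [[211, 162, 105], [185, 142, 93], [185, 142, 93]] [[585.3, 35.3, 0.9], [584.8, 27.2, -1.7]]
179 [[181, 139, 91], [145, 112, 70], [145, 112, 70]] [[584.0, 35.7, -0.2], [584.0, 26.9, 0.0]]
180 [[167, 129, 83], [95, 75, 40], [94, 73, 38]] [[582.9, 35.7, 0.1], [583.8, 25.7, 5.2]]
181 [[130, 101, 61], [86, 66, 32], [86, 66, 32]] [[581.5, 36.3, -1.7], [584.1, 23.9, 12.8]]
182 [[90, 69, 34], [87, 68, 32], [86, 68, 33]] [[584.3, 30.5, 19.6], [583.9, 22.8, 17.3]]
183 [[74, 59, 29], [76, 59, 28], [77, 59, 30]] [[583.9, 29.7, 22.9], [583.8, 21.6, 22.7]]
184 [[178, 137, 59], [178, 135, 57], [175, 132, 55]] [[583.3, 29.1, 25.5], [583.3, 21.0, 25.1]]
185 [[196, 148, 61], [199, 151, 63], [208, 158, 66]] [[582.5, 28.8, 26.7], [582.4, 20.9, 25.9]]
186 [[193, 146, 60], [199, 151, 64], [203, 156, 64]] [[581.3, 29.2, 25.5], [581.1, 21.2, 24.8]]
187 [[193, 146, 57], [200, 151, 61], [203, 154, 63]] [[580.4, 29.0, 26.5], [580.2, 21.1, 25.5]]
188 [[117, 99, 84], [118, 99, 84], [122, 100, 73]] [[579.4, 29.0, 26.6], [579.3, 21.1, 25.8]]
189 [[120, 102, 77], [125, 107, 82], [116, 100, 78]] [[578.3, 29.3, 2
[... 1993 characters left out ...]
211 [[187, 145, 80], [173, 133, 75], [161, 124, 68], [146, 112, 64], [133, 103, 68], [121, 104, 89], [112, 105, 102]] 568.3
212 [[198, 157, 90], [195, 154, 88], [190, 149, 86], [178, 138, 79], [161, 127, 78], [135, 114, 92], [115, 109, 104]] 565.3
213 [[196, 158, 90], [196, 157, 91], [196, 156, 90], [192, 151, 87], [180, 141, 85], [145, 119, 93], [116, 108, 100]] 562.2
ptr
180 [94. 94. 90. 93.] 665.0
181 [ 94.  95. 100. 109.] 661.8
182 [108. 106. 116. 140.] 658.7
183 [142. 145. 153. 173.] 655.6
184 [169. 174. 176. 186.] 652.4
185 [150. 155. 158. 179.] 649.3
186 [116. 119. 121. 149.] 646.1
187 [113. 112. 103. 113.] 643.0
188 [106. 105.  94.  84.] 639.9
[594.26606287 -44.5197623   66.64398292]
```

Marker centre comes out at x≈579 and the shut pointer at 651, so the travel needed is about 72 mm. It's at about 70.5 now, so a small nudge.

Call:
drive_tool --increments '[[[-4,0,0],0],[[-7,0,0],0],[[-7,0,0],0],[[-7,0,0],0],[[-7,0,0],0],[[-7,0,0],0]]'

```text
clock: 17.65
position: [592.5, -44.5, 66.7]
ee_rot: [-0.702, 0.712, -0.025, 0.001]
contact_force: [13.6, -5.5, -14.6]
gripper_width: 12.1
```

```bash
python3 - <<'E'
from h import *
w=snap('wrist','w5');snap('top','t5');snap('scene','s5')
R=cv2.Rodrigues(w['rvec'])[0];t=w['tvec'].reshape(3);v,u=np.mgrid[0:420,0:560];z=w['range_z'];P=np.stack([(u-w['cx'])/w['fx']*z,(v-w['cy'])/w['fy']*z,z],-1);W=(P-t)@R
for y in (-70,-80):
    m=(abs(W[...,1]-y)<2)&(abs(W[...,2]-43.5)<4)&(z>0)&(W[...,0]<700);print(y,np.percentile(W[m][:,0],[1,99]).round(1))
d=load('t5')
for v in range(201,214): print(v,world(d,281,v,23).round(1)[0],d['img'][v,280:284].mean(-1).round(),d['img'][v,274:277].astype(int).mean(0).round())
s=arm.read_state();print(s['position'],s['contact_force'],s['joint_vel'].round(3))
b=cv2.resize(cv2.imread('pics/s5.png')[212:257,247:307],(800,600),interpolation=cv2.INTER_CUBIC)
cv2.imwrite('pics/s5b.png',cv2.convertScaleAbs(b,alpha=1.6))
E
```

```text
-70 [566.  639.1]
-80 [566.2 639.1]
201 599.4 [158. 155. 153. 150.] [180. 173. 150.]
202 596.3 [149. 145. 142. 142.] [174. 166. 143.]
203 593.2 [138. 137. 133. 132.] [164. 158. 136.]
204 590.1 [129. 125. 118. 117.] [156. 148. 128.]
205 587.0 [115. 110. 106. 102.] [143. 137. 118.]
206 583.9 [101.  98.  97. 100.] [130. 123. 107.]
207 580.8 [ 89.  95. 100. 126.] [115. 110.  94.]
208 577.7 [ 80.  88. 104. 152.] [100.  93.  78.]
209 574.7 [ 77.  77. 101. 150.] [86. 78. 61.]
210 571.6 [ 82.  81.  91. 119.] [97. 77. 50.]
211 568.5 [86. 84. 83. 81.] [132.  99.  60.]
212 565.4 [97. 92. 83. 72.] [159. 120.  70.]
213 562.3 [93. 92. 88. 79.] [171. 129.  75.]
[592.45257844 -44.45512033  66.64028287] [ 13.42921834  -5.3316523  -14.93853335] [-0.001  0.001  0.001  0.001  0.001  0.   ]
```

View pics/s5b.png

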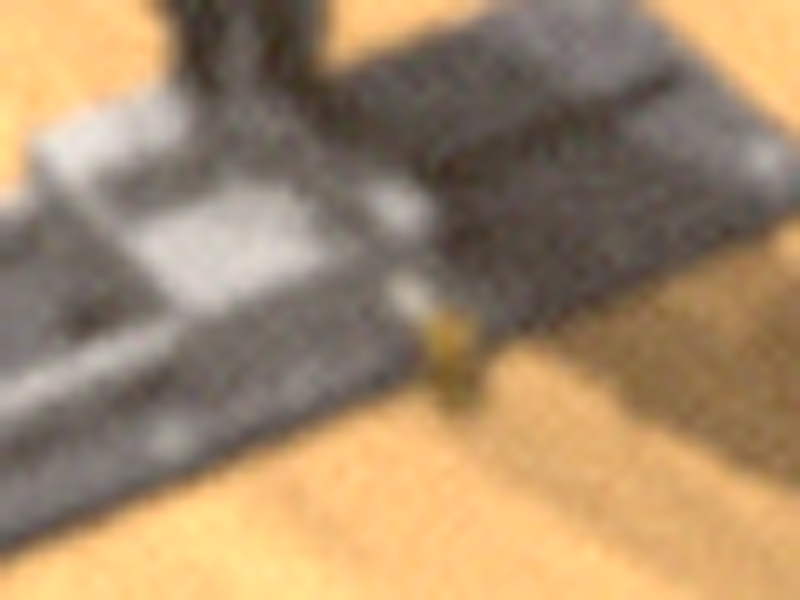

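The enlarged scene view shows the white pointer (410,295) leading straight into the brass marker (452,350). The estimates agree: pointer x≈579–580, marker x≈579, and the arm is still. Handing in.

```bash
python3 - <<'E'
from bench import arm
print(arm.job_done()); s=arm.read_state();print(s['clock'],s['position'],s['gripper_width'])
E
```

```text
the job is handed in; nothing more can be done
None
the job is handed in; nothing more can be done
```

The job is handed in, at about 18 s of the 64 s allowed. The wheel is in the round tub and the small girder is in the rectangular tray; the top view showed both inside. The jaw was then pulled about 71.5 mm by its crossbar, and the gripper is still holding it.

- **Pointer on the mark:** by tool travel and jaw depth the pointer tip is at x ≈ 579–580 mm, and the marker's centre is at x ≈ 579 mm. The last close view showed the pointer leading straight to the brass block.
- **Hold:** the arm was steady, with the gripper closed on the bar and about 13.5 N of pull along the jig, which fits the spring.
- **Disagreement:** the coarser top view put the marker about 1–3 mm nearer the robot than the close wrist view did. I used the wrist value.
- **Other objects:** nothing else was handled, but I made no separate check of each bystander. No reading came after hand-in, so the hold over that last second is unconfirmed.

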